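Third hand for screwing a drawer divider to its side panel

TASK

Be my third hand while I screw the divider into this cutlery drawer: push the orange stop along its track, away from you, until its far face is level with the near edge of the blue tape on the side panel, then stand the loose wooden divider on the jig's bed on the taped side of the stop, with its broad face against the stop and its end square against the side panel. Press it endways against the panel with a steady 12 newtons or so, without ramming it, and finish while still holding it like that so that I can drive the screws; leave the screwdriver, the screw bowl and the cup where they are.

Things in the scene. Friction and masses are not known exactly. Their poses are not given: they have to be found in the camera images.
- jig: Fixed assembly jig: grey board 220 (x) x 250 (y) mm, its bed 15 mm above the worktop. Origin: centre of the underside, z up; at zero turn its axes are the world's, turned at most 0.25 rad. Side panel along its right (-y) side, steel brackets behind it (top at z = 73 mm). Black toes 10 mm high before the panel's two ends: x beyond 76 mm either way, y -77 to -67 mm. Stop's track: y = -35 mm
- side_panel (a joint): How far (m) the drawer side panel is pressed back into its rubber buffers, along the jig's -y: 0 untouched, at most 0.009. The buffers give 1 mm for every 3 N and spring back
- panel_face (a point): Middle of the side panel's inner face, which looks to the jig's +y, 30 mm above the bed; axes as the jig's; moves with the panel. The panel is brown wood, 212 mm long (jig x), 12 mm thick, 70 mm high above the bed; untouched, this face is at y = -79 mm in the jig
- tape_edge (a point): Middle of the near (-x in the jig) edge of the blue tape on the panel's top edge, 71 mm above the bed; axes as the jig's. The tape is 18 mm wide along the jig's x, as the divider is thick, and marks where the divider's end belongs: from this point 18 mm towards the jig's +x
- stop (a joint): How far (m) the orange stop has been slid along the jig's +x (away from the robot) from the near end of its track: 0 to 0.15. It moves stiffly (5 N) and stays where it is left
- stop_face (a point): Point in the middle of the stop's far face, which looks to the jig's +x; 25 mm above the bed; axes as the jig's
- stop_grip (a point): Middle of the top of the orange stop block, 50 mm above the bed. The block is 18 mm thick (jig x), 50 mm wide (jig y, from -60 to -10 mm in the jig) and free on both x sides to be gripped from above; an aluminium foot 7 mm high sticks out 10 mm at its near side
- divider: Loose light wooden drawer divider, a plain board 18 mm thick (its x), 180 mm long (its y), 60 mm high (its z), about 0.15 kg; either end may go to the panel. It stands on its long edge on the worktop to the left of the jig. Origin: centre of its lower edge face. (Mind the arm: a wall cupboard hangs 0.55 m above the worktop, its handle from x = 0.62 m on)
- screwdriver: Screwdriver, 170 mm long, lying to the right of the jig; leave alone
- screw_bowl: White bowl with brass screws, 68 mm wide and 26 mm high, to the right of the jig; origin under its centre; leave alone
- cup: Striped espresso cup, 60 x 83 x 49 mm, behind the divider; origin under its centre; leave alone

How it is judged:
By the outcome, as a careful person would: the job done as asked, in the order asked, and still so for the second after the job is handed in, while the arm keeps its last pose, push and grip.
It also fails if it takes over 64 s, if anything falls off the work surface, if the arm or the gripper's body presses on something with over 40 N, if the wrist force passes 120 N, or if a joint passes its speed limit or range.

ROBOT

A 6-joint arm with a two-finger parallel gripper is mounted at the origin on a cart in front of the work surface, level with it; the furniture and walls round the work are solid. World frame = base frame: x ahead of the robot, y to its left, z up, the work surface at z = 0. Lengths are in m, angles in rad, forces in N, time in s.
With the tool pointing down it reaches from about 0.3 to 0.875 m from the base axis. Payload 6.4 kg.
Tool frame: the origin (TCP) lies midway between the tips of the shut fingers; the grasp point (between the pads) lies 19 mm behind it; z points along the fingers, y is the line along which they close (so a half turn about z gives the same grasp; the last joint's range is limited). The gripper opens to 85 mm and grips with 20 to 120 N. Pads are 22 mm wide; open, the fingers measure 114 mm over their backs; the gripper's body (76 mm by 85 mm) begins 54 mm behind the grasp point. The pads swing forward as they close: fully open they stand 13 mm farther back than shut.
Start: joints at [-0.206, 0.181, 1.607, -0, 1.354, -0.206], TCP at [0.575, 0, 0.231] pointing down, gripper open.
Joint ranges: [-2.99, 2.99], [-0.89, 2.07], [0.3, 2.58], [-1.14, 4.28], [0, 2.63], [-3.12, 3.12]. Speed limits (rad/s): [2.57, 2.57, 3.01, 3.14, 3.14, 3.14].

INTERFACE

Orientations are given as a rotation vector (axis times angle).
In Python, from cell import r gives the robot as it stands. The module is installed in compiled form; this text tells all that it offers.
- The arm moves only by the tool carry_out, never from a script. Its argument "commands" is a list of rows, each an object of numbers: "x", "y", "z": the shift along the tool's x, y, z in cm; "twist": the turn about the tool's z in rad. In form: [{"x": .., "y": .., "z": .., "twist": ..}, ...]. A call has 1 to 5 rows; each row shifts and turns the commanded pose from where the row before left it, along the tool's axes as they then stand; what a row does not reach is not made up. A row lasts 1/8 s, in which the tool goes at most 62.5 mm and 10.7 degrees, less where a joint would pass 70% of its speed; a pose out of reach is approached as far as the arm can. A call with a gripper value outside its range is refused whole. "jaw" is the opening in per cent of the stroke, from 0 (shut) to 100 (fully open), set as the call begins (left out, the last holds). The fingers move at their own pace and stop on an object; the grip force is fixed at half the most. Time passes only in rows, so rows that do not move let the fingers close. It gives the time, the measured TCP pose, the force, the opening and the grip force at its end, in the units of the state.
- r.state(): the state, without advancing time (a new reading comes with each control period).
- r.camera(name): name is "scene" or "side" or "wrist"; returns the picture (420x560x3 uint8, red, green, blue); there is no depth.
- r.camera_params(name): a dict with "camera_matrix" (3x3 intrinsics, pixels), "k1" (the pictures are not rectified: a ray, as slopes to the right and down, at radius r is drawn at 1 + k1 r^2 times it, then the intrinsics apply), "rvec" (rotation vector, rad) and "tvec" (3), from world to camera coordinates, as OpenCV has them. Camera axes: x right, y down, z forward; pixel columns grow to the right and rows downward; lengths in m; the calibration is good to about 2 mm. A picture is of the moment at which its call begins: read the wrist's pose just before it. camera_params takes no time and is no camera call; for the wrist camera it gives the pose at the moment of the call.
- r.finish_job(): hands the job in; it is judged then, once.
The state is a dict: "time": time; "joint_positions": joint angles; "qd": joint speeds; "effort": joint torques, N m; "tool_pos": TCP position; "orientation": TCP orientation; "contact_force": force on the tool from outside, world axes, zero at the start; "torque": the same for the moment, N m; "opening": finger opening in m; "grasp_force": force on a finger pad.
Only numpy, scipy, OpenCV 4.12 (cv2) and the standard library are available. Lean on these libraries where they do the work, as an engineer would, in place of code of your own. Each camera call takes 0.05 s, during which the arm holds its last target. There are 200 camera calls.

## Working session

There is one attempt and no reset: what is moved stays moved. The work goes in short steps, Python scripts to look and compute and a tool call to move; the robot and the scene stay as the last step left them, time stands still between calls to the robot, and variables do not carry over. Pictures are saved under pics/ and viewed, at most 10 in all, crops included, and the job is handed in when it is done.

Besides the shell and the picture viewer there is one more tool, called after "Call:" in YAML: its name, and indented under it one key for each argument. carry_out: Moves the arm, as the interface text tells. Its arguments: {"type":"object","properties":{"commands":{"type":"array","items":{"type":"object","properties":{"x":{"type":"number"},"y":{"type":"number"},"z":{"type":"number"},"twist":{"type":"number"}}}},"jaw":{"type":"number"}},"required":["commands"]}

```bash
mkdir -p pics; cat > h.py <<'E'
import numpy as np, cv2
from cell import r
def ray(name,pts,P=None):
    P=P or r.camera_params(name); K=np.array(P["camera_matrix"]);k1=P["k1"]
    R=cv2.Rodrigues(np.array(P["rvec"],float))[0];t=np.array(P["tvec"],float).ravel()
    u=cv2.undistortPoints(np.array(pts,float).reshape(-1,1,2),K,np.array([k1,0,0,0.]))[:,0]
    d=np.c_[u,np.ones(len(u))]@R
    return -R.T@t,d
def onplane(name,pts,z,P=None):
    c,d=ray(name,pts,P); return c+d*((z-c[2])/d[:,2])[:,None]
def proj(name,X,P=None):
    P=P or r.camera_params(name)
    return cv2.projectPoints(np.array(X,float).reshape(-1,1,3),np.array(P["rvec"],float),np.array(P["tvec"],float),np.array(P["camera_matrix"]),np.array([P["k1"],0,0,0.]))[0][:,0]
def snap(name,f):
    im=r.camera(name); cv2.imwrite("pics/"+f,im[:,:,::-1]); return im
E
python3 - <<'E'
from h import *
np.set_printoptions(precision=3,suppress=True)
a=snap("scene","s1.png");b=snap("side","d1.png");c=snap("wrist","w1.png")
for n in("scene","side","wrist"):
    p=r.camera_params(n);print(n,ray(n,[[280,210]]),p["k1"],p["camera_matrix"][0][0])
print(r.state())
E
```

```text
scene (array([ 0.171, -0.653,  0.783]), array([[ 0.351,  0.658, -0.666]])) -0.11251676580899404 390.3771371530725
side (array([-0.083,  1.129,  0.607]), array([[ 0.446, -0.807, -0.388]])) -0.09414056739197812 528.7132627365411
wrist (array([0.575, 0.079, 0.372]), array([[ 0.012, -0.3  , -0.954]])) 0.0025404914103006855 351.12630884364756
{'time': 0.15, 'joint_positions': array([-0.206,  0.181,  1.608,  0.   ,  1.354, -0.206]), 'qd': array([ 0.   , -0.002, -0.004, -0.   ,  0.002, -0.   ]), 'effort': array([  0.002, -44.526, -35.169,  -0.   ,   0.006,   0.   ]), 'tool_pos': array([0.575, 0.   , 0.231]), 'orientation': array([-2.221, -2.221,  0.001]), 'contact_force': array([-0.128,  0.28 , -0.024]), 'torque': array([-0.03 , -0.017,  0.037]), 'grasp_force': 0.0, 'opening': 0.0854121927921875}
```

View pics/s1.png

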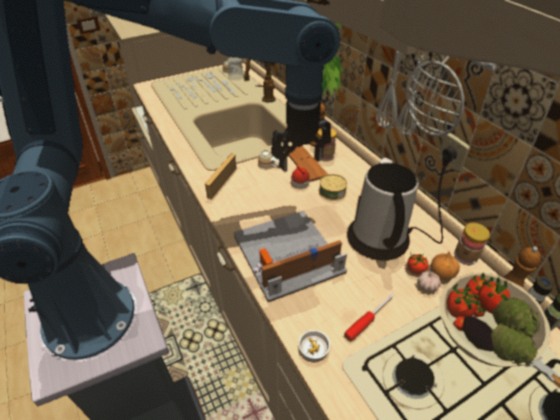

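View pics/d1.png

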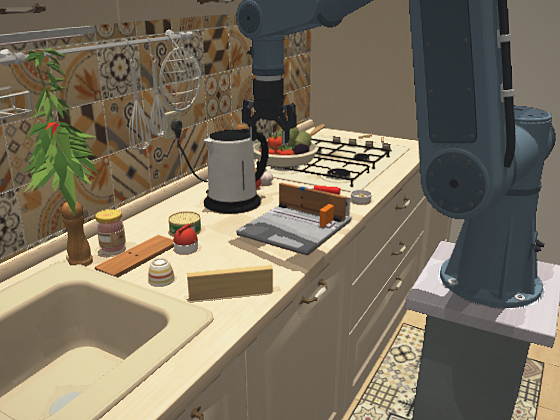

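View pics/w1.png

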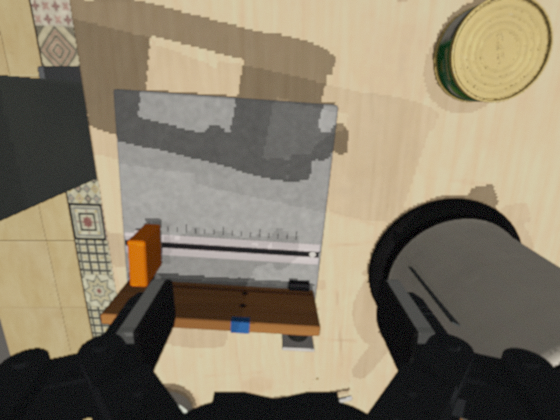

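The wrist view shows the whole jig: board corners at about (115,90) and (337,104), orange stop at (145,255), blue tape at (240,325). The side view shows the divider at about (230,282), and the scene view shows it at (221,176).

```bash
python3 - <<'E'
from h import *
np.set_printoptions(precision=4,suppress=True)
w=cv2.imread("pics/w1.png");hsv=cv2.cvtColor(w,cv2.COLOR_BGR2HSV)
def mask(hsv,lo,hi): return cv2.inRange(hsv,np.array(lo),np.array(hi))
def big(m):
    c,_=cv2.findContours(m,cv2.RETR_EXTERNAL,cv2.CHAIN_APPROX_NONE);c=max(c,key=cv2.contourArea);return c
for n,lo,hi,roi in(("tape",(100,120,60),(125,255,255),None),("stop",(5,190,120),(14,255,255),None)):
    m=mask(hsv,lo,hi);m[:, :100]=0;m[:,340:]=0;c=big(m)
    print(n,cv2.boundingRect(c),cv2.minAreaRect(c),cv2.approxPolyDP(c,2,True)[:,0].tolist())
# jig board left edge via grey mask
pts=[[115,90],[337,104]]
X=onplane("wrist",pts,.015);print(X,np.linalg.norm(X[1]-X[0]))
for name,f,roi in(("side","d1.png",(180,255,285,305)),("scene","s1.png",(195,145,245,205))):
    im=cv2.imread("pics/"+f);x0,y0,x1,y1=roi
    cr=cv2.resize(im[y0:y1,x0:x1],None,fx=6,fy=6,interpolation=cv2.INTER_CUBIC);cv2.imwrite("pics/c_%s.png"%name,cr)
a=cv2.imread("pics/c_side.png");b=cv2.imread("pics/c_scene.png")
cw=cv2.resize(w[215:345,100:330],None,fx=3,fy=3,interpolation=cv2.INTER_CUBIC)[:, :690]
H=max(a.shape[0],0)
cv2.imwrite("pics/cw.png",cw)
o=np.zeros((max(a.shape[0],b.shape[0]),a.shape[1]+b.shape[1],3),np.uint8);o[:a.shape[0],:a.shape[1]]=a;o[:b.shape[0],a.shape[1]:]=b;print(o.shape,a.shape);cv2.imwrite("pics/cab.png",cv2.resize(o,None,fx=.8,fy=.8))
E
```

```text
tape (232, 318, 17, 15) ((240.0, 325.0), (14.0, 16.0), 90.0) [[248, 318], [232, 320], [232, 331], [246, 332]]
stop (130, 239, 18, 48) ((138.80377197265625, 262.48681640625), (47.60719680786133, 15.637401580810547), 87.51044464111328) [[131, 239], [145, 242], [144, 262], [147, 279], [144, 286], [132, 286], [146, 286], [145, 241]]
[[0.4209 0.0876 0.015 ]
 [0.6344 0.0747 0.015 ]] 0.21395702902410582
(360, 930, 3) (300, 630, 3)
```

View pics/cab.png

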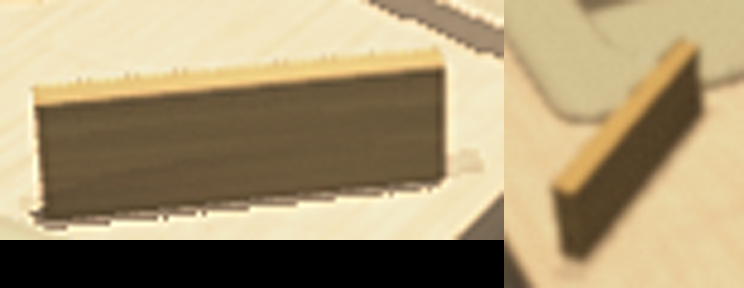

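View pics/cw.png

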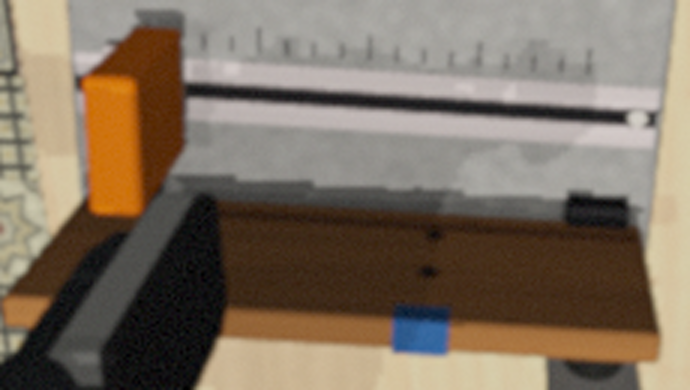

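The crops show the divider's top-face corners clearly in both the side and scene views. The wrist crop shows the stop's top at full-image pixels (129–147, 241–286), the tape's near edge at x≈231, y 318–332, and the panel's top inner edge from (102,314) to (320,326).

```bash
python3 - <<'E'
from h import *
np.set_printoptions(precision=4,suppress=True)
print("stop top",onplane("wrist",[[129.3,241],[146,241.5],[146.7,286],[130,286]],.065))
print("tape",onplane("wrist",[[231.3,317.7],[231,332.3],[249,319],[248,333]],.086))
e=onplane("wrist",[[102.3,313.7],[320,325.7]],.085);print("panel",e,np.linalg.norm(e[1]-e[0]))
b=onplane("wrist",[[115,90],[337,104]],.015)
for v in(e,b): d=v[1]-v[0];print("yaw",np.arctan2(d[1],d[0]))
S=onplane("side",[[187.7,276.9],[272.5,269],[272.5,265.4],[186.9,273.3]],.06)
C=onplane("scene",[[209.8,185.6],[235.2,155],[231.7,152.9],[205.4,184]],.06)
for v in(S,C):
  print(v,v.mean(0),np.linalg.norm(v[1]-v[0]),np.arctan2(*(v[1]-v[0])[1::-1]),np.arctan2(*(v[2]-v[3])[1::-1]))
print(onplane("side",[[189.2,300.4],[272.7,292.5]],0),onplane("scene",[[208.3,199.2]],0))
E
```

```text
stop top [[ 0.4368 -0.048   0.065 ]
 [ 0.4525 -0.0485  0.065 ]
 [ 0.4478 -0.0959  0.065 ]
 [ 0.4313 -0.0959  0.065 ]]
tape [[ 0.5329 -0.1178  0.086 ]
 [ 0.5319 -0.1341  0.086 ]
 [ 0.5496 -0.1192  0.086 ]
 [ 0.5483 -0.1349  0.086 ]]
panel [[ 0.4107 -0.114   0.085 ]
 [ 0.6175 -0.1274  0.085 ]] 0.20722017351752386
yaw -0.06429928795297377
yaw -0.05999323388255822
[[0.5398 0.3955 0.06  ]
 [0.4042 0.2812 0.06  ]
 [0.412  0.2676 0.06  ]
 [0.5505 0.3845 0.06  ]] [0.4766 0.3322 0.06  ] 0.17732628428176841 -2.4410077354726876 -2.440715714694196
[[0.4185 0.258  0.06  ]
 [0.5508 0.3727 0.06  ]
 [0.5455 0.3899 0.06  ]
 [0.4095 0.2718 0.06  ]] [0.481  0.3231 0.06  ] 0.17508846391720934 0.7142530831093766 0.7152653717566235
[[0.5439 0.392  0.    ]
 [0.406  0.2779 0.    ]] [[0.4107 0.271  0.    ]]
```

Call:
carry_out:
  commands:
    - {"twist": 0.062,"z": 2}
    - {"x": -2.47,"y": -4.29,"z": 2.5}
    - {"x": -2.47,"y": -4.29,"z": 2.5}
    - {"x": -2.47,"y": -4.29,"z": 2.0}
    - {}
  jaw: 75

```text
schema error: expected keys x, y, z, twist
```

```bash
python3 - <<'E'
from h import *
np.set_printoptions(precision=4,suppress=True)
P=r.camera_params("wrist");im=snap("wrist","w2.png");s=r.state();print(s["tool_pos"],s["orientation"],s["time"])
np.save("P2.npy",P,allow_pickle=True)
for p in ([.4421,-.0721,.065],[.532,-.118,.086],[.514,-.1207,.085]): print(proj("wrist",p,P))
E
```

```text
[0.5747 0.0001 0.2307] [-2.2208 -2.2208  0.0009] 0.2
[[137.9933 264.1505]]
[[230.3891 317.9065]]
[[211.7547 319.7141]]
```

View pics/w2.png

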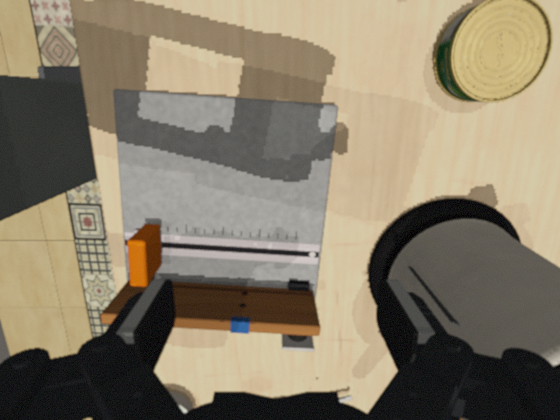

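The move was refused because each row needs all four keys, so the picture is unchanged. I'll send it again.

Call:
carry_out:
  commands:
    - {"x": 0,"y": 0,"twist": 0.062,"z": 2}
    - {"x": -2.47,"y": -4.29,"z": 2.5,"twist": 0}
    - {"x": -2.47,"y": -4.29,"z": 2.5,"twist": 0}
    - {"x": -2.47,"y": -4.29,"z": 2.0,"twist": 0}
    - {"x": 0,"y": 0,"z": 0,"twist": 0}
  jaw: 75

```text
time: 0.82
tool_pos: [0.4376, -0.0657, 0.1387]
orientation: [-2.288, -2.145, 0.004]
contact_force: [0.6, -0.4, -0.2]
opening: 0.0639
grasp_force: 0.0
```

```bash
python3 - <<'E'
from h import *
np.set_printoptions(precision=4,suppress=True)
P=r.camera_params("wrist");im=snap("wrist","w3.png");s=r.state();print(s["tool_pos"],s["orientation"],s["time"],s["opening"])
for p in ([.4421,-.0721,.065],[.532,-.118,.086],[.514,-.1207,.085]): print(proj("wrist",p,P))
E
```

```text
[ 0.4405 -0.0661  0.1405] [-2.2902 -2.148   0.0009] 0.875 0.06390203270828217
[[283.0425 235.7033]]
[[429.2928 306.9838]]
[[399.9798 311.2393]]
```

View pics/w3.png

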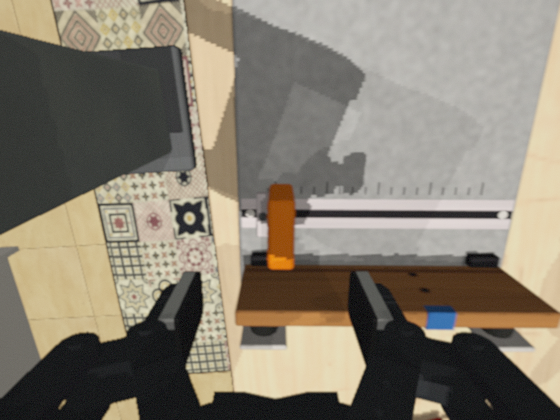

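The stop's top is at columns ~267–295 and rows 184–270, centred between the fingers. The tape is at (427–454, 307–328).

```bash
python3 - <<'E'
from h import *
np.set_printoptions(precision=4,suppress=True)
im=cv2.imread("pics/w3.png");hsv=cv2.cvtColor(im,cv2.COLOR_BGR2HSV)
m=cv2.inRange(hsv,(4,190,90),(15,255,255));m[:180]=0;m[272:]=0;m[:,:255]=0;m[:,310:]=0
for y in (200,225,250,262): x=np.where(m[y])[0];print(y,x.min(),x.max(),end=' | ')
y=np.where(m.any(1))[0];print(y.min(),y.max())
t=cv2.inRange(hsv,(100,120,60),(125,255,255));t[:295]=0;t[335:]=0
for y in (310,314,318,322,326): x=np.where(t[y])[0];print(y,x.min(),x.max(),end=' | ')
y=np.where(t.any(1))[0];print(y.min(),y.max())
for y in (305,308,310,312,314,316): pass
print(hsv[300:330:2,440].tolist());print(hsv[300:330:2,260].tolist())
s=r.state();R=cv2.Rodrigues(s["orientation"])[0];print(s["tool_pos"],R)
yaw=-.062
J=lambda X:(np.array(X)[:,:2]-[.519,-.043])@np.array([[np.cos(yaw),-np.sin(yaw)],[np.sin(yaw),np.cos(yaw)]])
print("stop top corners jig",J(onplane("wrist",[[267,262],[295.5,262],[295.5,269]],.065)))
print("tape",J(onplane("wrist",[[427,310],[426.5,326],[454,318]],.086)))
print("panel top inner",onplane("wrist",[[240,309],[540,309]],.085))
E
```

```text
200 270 292 | 225 269 292 | 250 268 291 | 262 267 293 | 185 270
310 428 453 | 314 429 454 | 318 429 453 | 322 428 453 | 326 427 452 | 306 328
[[13, 151, 81], [13, 157, 81], [11, 131, 80], [114, 106, 70], [107, 192, 73], [107, 171, 73], [106, 172, 129], [105, 168, 172], [105, 162, 176], [105, 168, 175], [105, 165, 175], [106, 165, 176], [105, 171, 174], [105, 170, 175], [107, 129, 176]]
[[14, 163, 75], [15, 170, 75], [15, 169, 74], [16, 170, 72], [14, 154, 73], [13, 157, 109], [14, 155, 156], [15, 158, 173], [15, 149, 175], [15, 152, 174], [15, 153, 173], [15, 155, 178], [15, 155, 173], [13, 141, 105], [165, 23, 45]]
[ 0.4405 -0.0661  0.1405] [[ 0.064   0.9979 -0.0016]
 [ 0.9979 -0.064   0.0008]
 [ 0.0007 -0.0016 -1.    ]]
stop top corners jig [[-0.0826 -0.054 ]
 [-0.0632 -0.054 ]
 [-0.0631 -0.0593]]
tape [[ 0.0207 -0.078 ]
 [ 0.0219 -0.09  ]
 [ 0.0389 -0.084 ]]
panel top inner [[ 0.4146 -0.1144  0.085 ]
 [ 0.6078 -0.1266  0.085 ]]
```

Call:
carry_out:
  commands:
    - {"x": 0,"y": 0.3,"z": 5.5,"twist": 0}
    - {"x": 0,"y": 0,"z": 5.4,"twist": 0}
    - {"x": 0,"y": 0,"z": 0,"twist": 0}

```text
time: 1.25
tool_pos: [0.4426, -0.0646, 0.0293]
orientation: [-2.283, -2.147, 0.005]
contact_force: [-0.8, 0.3, 0.7]
opening: 0.0641
grasp_force: 0.0
```

Call:
carry_out:
  commands:
    - {"x": 0,"y": 0,"z": 0,"twist": 0}
    - {"x": 0,"y": 0,"z": 0,"twist": 0}
    - {"x": 0,"y": 0,"z": 0,"twist": 0}
    - {"x": 0,"y": 0,"z": 0,"twist": 0}
  jaw: 0

```text
time: 1.75
tool_pos: [0.4458, -0.0665, 0.0345]
orientation: [2.288, 2.15, 0.001]
contact_force: [-4.9, 0.1, 8.2]
opening: 0.0172
grasp_force: 58.5
```

Call:
carry_out:
  commands:
    - {"x": 0,"y": 1.5,"z": 0,"twist": 0}
    - {"x": 0,"y": 2.2,"z": 0,"twist": 0}
    - {"x": 0,"y": 2.2,"z": 0,"twist": 0}
    - {"x": 0,"y": 1.9,"z": 0,"twist": 0}
    - {"x": 0,"y": 0,"z": 0,"twist": 0}

```text
time: 2.38
tool_pos: [0.5257, -0.072, 0.0345]
orientation: [2.286, 2.148, 0.004]
contact_force: [4.6, -2.0, 1.3]
opening: 0.0169
grasp_force: 62.5
```

```bash
python3 - <<'E'
from h import *
P=r.camera_params("wrist");im=snap("wrist","w4.png");s=r.state();print(s["tool_pos"],s["orientation"],s["contact_force"],s["time"],s["opening"])
E
```

```text
[ 0.52563857 -0.07200086  0.03454693] [2.28501597 2.14724233 0.00495684] [ 4.48227973 -1.40166317  2.82265316] 2.425 0.016966580528742444
```

View pics/w4.png

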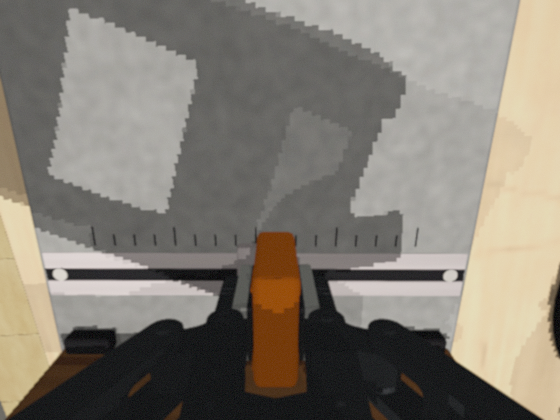

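The tape is hidden by the gripper here. I'll release, rise and measure the stop face and tape in one image.

Call:
carry_out:
  commands:
    - {"x": 0,"y": 0,"z": 0,"twist": 0}
    - {"x": 0,"y": 0,"z": 0,"twist": 0}
    - {"x": 0,"y": 0,"z": -5,"twist": 0}
    - {"x": 0,"y": 0,"z": -6,"twist": 0}
    - {"x": 0,"y": 0,"z": 0,"twist": 0}
  jaw: 75

```text
time: 3.05
tool_pos: [0.5259, -0.072, 0.1475]
orientation: [2.283, 2.146, 0.007]
contact_force: [0.1, -0.2, -0.3]
opening: 0.0641
grasp_force: 0.0
```

```bash
cat > m.py <<'E'
from h import *
import sys
np.set_printoptions(precision=4,suppress=True)
P=r.camera_params("wrist");im=snap("wrist",sys.argv[1])[:,:,::-1].copy();s=r.state();print(s["tool_pos"],s["contact_force"],s["time"],s["opening"])
hsv=cv2.cvtColor(im,cv2.COLOR_BGR2HSV)
yaw=-.062
J=lambda X:(np.array(X)[:,:2]-[.519,-.043])@np.array([[np.cos(yaw),-np.sin(yaw)],[np.sin(yaw),np.cos(yaw)]])
m=cv2.inRange(hsv,(4,190,80),(15,255,255));m[:170]=0;m[285:]=0;m[:,:200]=0;m[:,360:]=0
t=cv2.inRange(hsv,(100,120,60),(125,255,255));t[:290]=0;t[340:]=0
for nm,mm,z in(("stop",m,.065),("tape",t,.086)):
    c,_=cv2.findContours(mm,cv2.RETR_EXTERNAL,cv2.CHAIN_APPROX_NONE);c=max(c,key=cv2.contourArea)[:,0]
    print(nm,c.min(0),c.max(0))
    for y in range(c[:,1].min()+3,c[:,1].max(),6):
        x=c[c[:,1]==y,0];q=J(onplane("wrist",[[x.min()-.5,y],[x.max()+.5,y]],z,P));print(y,x.min(),x.max(),q.ravel())
cv2.imwrite("pics/crop.png",cv2.resize(im[170:340,230:400],None,fx=3.4,fy=3.4,interpolation=cv2.INTER_CUBIC))
E
python3 m.py w5.png
```

```text
[ 0.524  -0.0713  0.1447] [ 0.134  -0.3833 -0.2192] 3.1 0.06441519101425701
stop [260 181] [286 262]
184 263 283 [ 0.0013 -0.0021  0.015  -0.0022]
190 262 284 [ 0.0006 -0.0062  0.0157 -0.0062]
196 262 284 [ 0.0006 -0.0103  0.0157 -0.0103]
202 261 284 [-0.0001 -0.0144  0.0158 -0.0144]
208 261 286 [-0.0002 -0.0185  0.0171 -0.0186]
214 261 284 [-0.0003 -0.0228  0.0158 -0.0228]
220 262 284 [ 0.0004 -0.027   0.0159 -0.0271]
226 262 284 [ 0.0003 -0.0313  0.0159 -0.0314]
232 262 284 [ 0.0003 -0.0357  0.0159 -0.0357]
238 262 283 [ 0.0002 -0.0401  0.0153 -0.0402]
244 261 283 [-0.0005 -0.0446  0.0153 -0.0446]
250 261 284 [-0.0006 -0.0491  0.0161 -0.0491]
256 261 285 [-0.0007 -0.0536  0.0168 -0.0537]
tape [288 297] [312 316]
300 288 312 [ 0.0175 -0.0758  0.0341 -0.0759]
306 288 312 [ 0.0176 -0.0803  0.0342 -0.0804]
312 288 311 [ 0.0176 -0.085   0.0337 -0.0851]
```

View pics/crop.png

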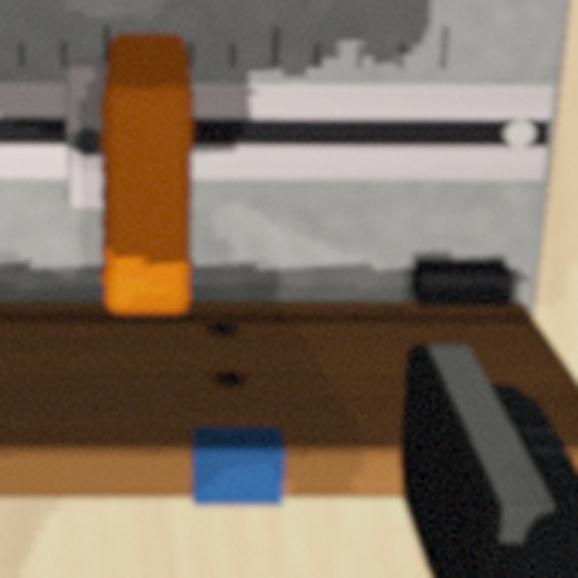

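The crop shows the stop's far edge at column ~285.4 and the tape's near edge at ~286.5, so they are nearly level. I'll refine this with sub-pixel edge profiles.

```bash
cat > sp.py <<'E'
from h import *
import sys
np.set_printoptions(precision=4,suppress=True)
im=cv2.imread("pics/"+sys.argv[1]).astype(float);ch=im[:,:,2]-im[:,:,0]  # R-B
P=r.camera_params("wrist");yaw=-.062
J=lambda X:(np.array(X)[:,:2]-[.519,-.043])@np.array([[np.cos(yaw),-np.sin(yaw)],[np.sin(yaw),np.cos(yaw)]])
def edge(r0,r1,c0,c1):
    p=ch[r0:r1,c0:c1].mean(0);d=np.abs(np.diff(p));return c0+.5+(d*np.arange(len(d))).sum()/d.sum()
for nm,a,z in(("stop lo",(220,250,254,268),.065),("stop hi",(190,205,276,292),.065),("stop hi",(210,250,276,292),.065),("tape lo",(302,313,281,294),.086),("tape hi",(302,313,306,319),.086)):
    e=edge(*a);print(nm,e,J(onplane("wrist",[[e,(a[0]+a[1])/2]],z,P)))
E
python3 sp.py w5.png
```

```text
stop lo 260.64285714285717 [[-0.0025 -0.0362]]
stop hi 285.18462401795733 [[ 0.0139 -0.0099]]
stop hi 284.81566175098004 [[ 0.0138 -0.0326]]
tape lo 286.37636363636364 [[ 0.0146 -0.079 ]]
tape hi 313.0652173913044 [[ 0.0321 -0.079 ]]
```

```bash
python3 m.py w6.png | head -2; python3 sp.py w6.png; python3 - <<'E'
from h import *
print(r.state()["orientation"], r.state()["tool_pos"])
p=onplane("side",[[187.7,276.9],[272.5,269],[272.5,265.4],[186.9,273.3]],.06)
E
```

```text
[ 0.5226 -0.0709  0.1427] [-0.5024 -0.3667 -1.0795] 3.15 0.06429864902866102
stop [263 183] [290 265]
stop lo 263.7581395348837 [[-0.0021 -0.0349]]
stop hi 287.7838063439065 [[ 0.0138 -0.0089]]
stop hi 287.94342793129204 [[ 0.0141 -0.0313]]
tape lo 289.48233766233767 [[ 0.0149 -0.0772]]
tape hi 316.25295581829494 [[ 0.0323 -0.0772]]
[2.28846514e+00 2.15114889e+00 6.78687749e-04] [ 0.5226367  -0.07086463  0.14265498]
```

Call:
carry_out:
  commands:
    - {"x": 5.7,"y": -0.9,"z": 0,"twist": 0}
    - {"x": 5.7,"y": -0.9,"z": 0,"twist": 0}
    - {"x": 5.7,"y": -0.9,"z": 0,"twist": 0}
    - {"x": 5.7,"y": -0.9,"z": 0,"twist": 0}
    - {"x": 5.7,"y": -0.9,"z": 0,"twist": 0}
  jaw: 60

```text
time: 3.78
tool_pos: [0.4935, 0.2177, 0.1401]
orientation: [-2.288, -2.15, 0.005]
contact_force: [-0.1, -0.2, -0.6]
opening: 0.0512
grasp_force: 0.0
```

Call:
carry_out:
  commands:
    - {"x": 5.7,"y": -0.9,"z": 0,"twist": 0}
    - {"x": 5.7,"y": -0.8,"z": 0,"twist": 0}
    - {"x": 0,"y": 0,"z": 0,"twist": 0.16}
    - {"x": 0,"y": 0,"z": 0,"twist": 0.16}
    - {"x": 0,"y": 0,"z": 0,"twist": 0.16}

```text
time: 4.4
tool_pos: [0.4837, 0.3307, 0.1395]
orientation: [-2.738, -1.539, 0.008]
contact_force: [0.7, -0.3, 0.0]
opening: 0.0513
grasp_force: 0.0
```

Call:
carry_out:
  commands:
    - {"x": 0,"y": 0,"z": 0,"twist": 0.16}
    - {"x": 0,"y": 0,"z": 0,"twist": 0.16}
    - {"x": 0,"y": 0,"z": 0,"twist": 0}
    - {"x": 0,"y": 0,"z": 0,"twist": 0}

```text
time: 4.9
tool_pos: [0.4849, 0.3308, 0.141]
orientation: [2.945, 1.095, -0.004]
contact_force: [0.6, -0.2, 0.4]
opening: 0.051
grasp_force: 0.0
```

```bash
python3 - <<'E'
from h import *
np.set_printoptions(precision=4,suppress=True)
P=r.camera_params("wrist");im=snap("wrist","w7.png");s=r.state();R=cv2.Rodrigues(s["orientation"])[0];print(s["tool_pos"],R,s["time"],s["opening"])
print(onplane("side",[[160,281]],0))
print(proj("wrist",[[.4788,.3277,.06]],P))
E
```

```text
[0.4851 0.3308 0.1414] [[ 0.7575  0.6528 -0.0015]
 [ 0.6528 -0.7575 -0.0006]
 [-0.0016 -0.0005 -1.    ]] 4.95 0.05115360364805319
[[0.6512 0.3608 0.    ]]
[[272.349  232.3418]]
```

View pics/w7.png

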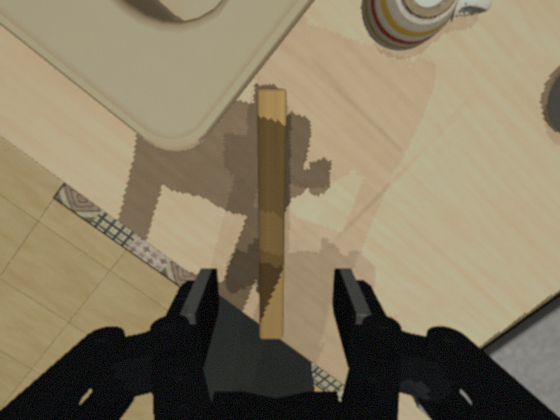

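The divider runs vertically in the wrist picture: top end at about (258–286, 89), bottom end at about (260–283, 338), centred between the fingers to within a few mm.

```bash
python3 - <<'E'
from h import *
np.set_printoptions(precision=4,suppress=True)
s=r.state();R=cv2.Rodrigues(s["orientation"])[0]
X=onplane("wrist",[[258.5,89],[286,89],[283,338],[260.5,338]],.06)
T=(X-s["tool_pos"])@R;print(X,"\ntool frame\n",T)
a=(T[0]+T[1])/2;b=(T[2]+T[3])/2;print("len",np.linalg.norm(a-b),"centre",(a+b)/2,"twist err",np.arctan2(a[1]-b[1],a[0]-b[0]))
E
```

```text
[[0.5433 0.3937 0.06  ]
 [0.554  0.3812 0.06  ]
 [0.4194 0.2661 0.06  ]
 [0.4083 0.2789 0.06  ]] 
tool frame
 [[ 0.0852 -0.0096  0.0812]
 [ 0.0852  0.0068  0.0812]
 [-0.0919  0.0062  0.0815]
 [-0.092  -0.0108  0.0815]]
len 0.17716595760967413 centre [-0.0034 -0.0019  0.0814] twist err 0.005142526781623696
```

Call:
carry_out:
  commands:
    - {"x": 0.65,"y": -0.2,"z": 5.5,"twist": 0}
    - {"x": 0,"y": 0,"z": 4.4,"twist": 0}
    - {"x": 0,"y": 0,"z": 2.0,"twist": 0}
    - {"x": 0,"y": 0,"z": 0,"twist": 0}
    - {"x": 0,"y": 0,"z": 0,"twist": 0}

```text
time: 5.58
tool_pos: [0.4907, 0.3375, 0.0251]
orientation: [-2.946, -1.091, -0.005]
contact_force: [-0.1, 0.7, -0.1]
opening: 0.0512
grasp_force: 0.0
```

Call:
carry_out:
  commands:
    - {"x": 0,"y": 0,"z": 0,"twist": 0}
    - {"x": 0,"y": 0,"z": 0,"twist": 0}
    - {"x": 0,"y": 0,"z": 0,"twist": 0}
    - {"x": 0,"y": 0,"z": 0,"twist": 0}
    - {"x": 0,"y": 0,"z": 0,"twist": 0}
  jaw: 0

```text
time: 6.2
tool_pos: [0.4903, 0.3373, 0.0248]
orientation: [-2.946, -1.09, -0.004]
contact_force: [0.2, -0.1, 5.8]
opening: 0.0172
grasp_force: 59.1
```

Call:
carry_out:
  commands:
    - {"x": 0,"y": 0,"z": -2,"twist": 0}
    - {"x": 0,"y": 0,"z": -4,"twist": 0}
    - {"x": 0,"y": 0,"z": -4,"twist": 0}
    - {"x": 0,"y": 0,"z": 0,"twist": -0.16}
    - {"x": 0,"y": 0,"z": 0,"twist": -0.16}

```text
time: 6.82
tool_pos: [0.4897, 0.3371, 0.1254]
orientation: [2.731, 1.553, 0.004]
contact_force: [0.6, -0.6, -1.8]
opening: 0.0171
grasp_force: 58.5
```

Call:
carry_out:
  commands:
    - {"x": 0,"y": 0,"z": 0,"twist": -0.16}
    - {"x": 0,"y": 0,"z": 0,"twist": -0.16}
    - {"x": 0,"y": 0,"z": 0,"twist": -0.158}
    - {"x": 0,"y": 0,"z": 0,"twist": 0}
    - {"x": 0,"y": 0,"z": 0,"twist": 0}

```text
time: 7.45
tool_pos: [0.4893, 0.3369, 0.1238]
orientation: [2.295, 2.146, 0.001]
contact_force: [-0.3, -0.2, -0.9]
opening: 0.0169
grasp_force: 58.5
```

Call:
carry_out:
  commands:
    - {"x": -4,"y": 1.4,"z": 0,"twist": 0}
    - {"x": -5,"y": 1.4,"z": 0,"twist": 0}
    - {"x": -5,"y": 1.4,"z": 0,"twist": 0}
    - {"x": -5,"y": 1.4,"z": 0,"twist": 0}
    - {"x": -5,"y": 1.4,"z": 0,"twist": 0}

```text
time: 8.07
tool_pos: [0.544, 0.0913, 0.1237]
orientation: [2.294, 2.146, 0.001]
contact_force: [0.7, -0.6, -1.3]
opening: 0.0168
grasp_force: 58.6
```

Call:
carry_out:
  commands:
    - {"x": -5,"y": 1.4,"z": 0,"twist": 0}
    - {"x": -3.5,"y": 0,"z": 0,"twist": 0}
    - {"x": 0,"y": 0,"z": 0,"twist": 0}
    - {"x": 0,"y": 0,"z": 0,"twist": 0}
    - {"x": 0,"y": 0,"z": 0,"twist": 0}

```text
time: 8.7
tool_pos: [0.5522, 0.0083, 0.1233]
orientation: [-2.29, -2.15, -0.0]
contact_force: [-0.7, 0.0, -1.1]
opening: 0.0172
grasp_force: 58.6
```

```bash
cat > st.py <<'E'
from h import *
np.set_printoptions(precision=4,suppress=True)
s=r.state();R=cv2.Rodrigues(s["orientation"])[0];yaw=-.063
A=np.array([[np.cos(yaw),-np.sin(yaw)],[np.sin(yaw),np.cos(yaw)]])
print("t",s["time"],"J",(s["tool_pos"][:2]-[.519,-.043])@A,"z",s["tool_pos"][2],"yaw",np.arctan2(R[1,0],R[0,0])-np.pi/2,"tilt",R[2,:2],"F(jig x,y,z)",s["contact_force"][:2]@A,s["contact_force"][2],"tq",s["torque"],s["opening"],s["grasp_force"])
E
python3 st.py
```

```text
t 8.7 J [0.0299 0.0533] z 0.12332322896662729 yaw -0.0631650719936645 tilt [ 0.0003 -0.0001] F(jig x,y,z) [-0.7228 -0.0124] -1.143240328916809 tq [-0.0245  0.0126 -0.0606] 0.01723741386265648 58.64487826824188
```

Call:
carry_out:
  commands:
    - {"x": 0,"y": 0.4,"z": 3,"twist": 0}
    - {"x": 0,"y": 0,"z": 2,"twist": 0}
    - {"x": 0,"y": 0,"z": 1.5,"twist": 0}
    - {"x": 0,"y": 0,"z": 0.7,"twist": 0}
    - {"x": 0,"y": 0,"z": 0,"twist": 0}

```text
time: 9.32
tool_pos: [0.5562, 0.0072, 0.0511]
orientation: [-2.291, -2.149, 0.0]
contact_force: [-0.1, 0.3, -0.9]
opening: 0.0176
grasp_force: 58.7
```

Call:
carry_out:
  commands:
    - {"x": 0,"y": 0,"z": 0.4,"twist": 0}
    - {"x": 0,"y": 0,"z": 0.3,"twist": 0}
    - {"x": 0,"y": 0,"z": 0,"twist": 0}
    - {"x": 0,"y": 0,"z": 0,"twist": 0}

```text
time: 9.82
tool_pos: [0.5564, 0.0068, 0.0444]
orientation: [2.291, 2.149, 0.0]
contact_force: [-0.1, -1.0, -0.3]
opening: 0.0171
grasp_force: 58.7
```

```bash
python3 st.py; python3 - <<'E'
from h import *
np.set_printoptions(precision=4,suppress=True)
P=r.camera_params("wrist");im=snap("wrist","w8.png")[:,:,::-1].copy()
h=cv2.cvtColor(im,cv2.COLOR_BGR2HSV)
m=cv2.inRange(h,(4,190,70),(15,255,255));m[:, :150]=0;m[:,400:]=0;m[400:]=0
n,l,st,ce=cv2.connectedComponentsWithStats(m);print([s.tolist() for s in st[1:] if s[4]>60])
print(proj("wrist",[[.519,-.043,.065]],P))
for y in range(230,400,20): print(y,h[y,200:340:5].tolist() if y in(250,) else "")
E
```

```text
t 9.825 J [0.0342 0.0521] z 0.044433317542219866 yaw -0.0640392121063027 tilt [-0.      0.0002] F(jig x,y,z) [-0.0386 -1.0299] -0.32533879674826194 tq [ 0.0354 -0.0993 -0.028 ] 0.017134079736425677 58.71712625026703
[]
[[197.6938 411.081 ]]
230 
250 [[30, 8, 99], [38, 11, 94], [38, 11, 94], [20, 8, 95], [30, 5, 96], [24, 13, 95], [18, 13, 100], [24, 13, 99], [30, 7, 77], [30, 11, 70], [18, 118, 112], [19, 120, 132], [19, 126, 123], [19, 124, 127], [19, 125, 131], [19, 124, 130], [19, 124, 128], [18, 119, 131], [18, 117, 133], [19, 124, 130], [18, 124, 119], [18, 13, 101], [8, 10, 101], [30, 10, 101], [24, 13, 100], [30, 10, 98], [15, 11, 97], [30, 13, 97]]
270 
290 
310 
330 
350 
370 
390
```

Call:
carry_out:
  commands:
    - {"x": -0.8,"y": 0,"z": 0.2,"twist": 0}
    - {"x": -0.9,"y": 0,"z": 0,"twist": 0}
    - {"x": -0.7,"y": 0,"z": 0,"twist": 0}
    - {"x": 0,"y": 0,"z": 0,"twist": 0}
    - {"x": 0,"y": 0,"z": 0,"twist": 0}

```text
time: 10.5
tool_pos: [0.5548, -0.0171, 0.0423]
orientation: [-2.292, -2.149, -0.0]
contact_force: [-1.1, -0.1, -1.4]
opening: 0.0174
grasp_force: 58.7
```

Call:
carry_out:
  commands:
    - {"x": 0,"y": -0.2,"z": 0,"twist": 0}
    - {"x": 0,"y": -0.2,"z": 0,"twist": 0}
    - {"x": 0,"y": 0,"z": 0,"twist": 0}
    - {"x": 0,"y": 0,"z": 0,"twist": 0}

```text
time: 11.0
tool_pos: [0.5508, -0.0167, 0.0423]
orientation: [2.291, 2.149, 0.0]
contact_force: [0.3, -0.2, -1.5]
opening: 0.0174
grasp_force: 58.7
```

```bash
python3 st.py
```

```text
t 11.0 J [0.0301 0.0282] z 0.04231850226089898 yaw -0.06387951282504911 tilt [0.     0.0001] F(jig x,y,z) [ 0.3543 -0.2148] -1.4763125472853011 tq [ 0.0431 -0.0037  0.0459] 0.017416701092446054 58.715988993644714
```

Call:
carry_out:
  commands:
    - {"x": 0,"y": -0.1,"z": 0.1,"twist": 0}
    - {"x": 0,"y": 0,"z": 0,"twist": 0}
    - {"x": 0,"y": -0.1,"z": 0,"twist": 0}
    - {"x": 0,"y": 0,"z": 0,"twist": 0}

```text
time: 11.5
tool_pos: [0.5487, -0.0167, 0.0413]
orientation: [-2.291, -2.149, 0.0]
contact_force: [0.1, 0.7, -2.2]
opening: 0.0173
grasp_force: 58.7
```

Call:
carry_out:
  commands:
    - {"x": 0,"y": -0.05,"z": 0,"twist": 0}
    - {"x": 0,"y": 0,"z": 0,"twist": 0}
    - {"x": 0,"y": 0,"z": 0,"twist": 0}

```text
time: 11.88
tool_pos: [0.5483, -0.0167, 0.0413]
orientation: [-2.291, -2.149, -0.0]
contact_force: [-0.7, 0.1, -1.1]
opening: 0.0171
grasp_force: 58.7
```

Call:
carry_out:
  commands:
    - {"x": 0,"y": -0.05,"z": 0,"twist": 0}
    - {"x": 0,"y": 0,"z": 0,"twist": 0}
    - {"x": 0,"y": 0,"z": 0,"twist": 0}

```text
time: 12.25
tool_pos: [0.5478, -0.0166, 0.0413]
orientation: [-2.291, -2.149, 0.0]
contact_force: [-0.4, 0.4, -1.1]
opening: 0.0175
grasp_force: 58.7
```

```bash
python3 st.py
```

```text
t 12.25 J [0.0271 0.0281] z 0.04125852758231574 yaw -0.06399430193497646 tilt [ 0. -0.] F(jig x,y,z) [-0.4707  0.3386] -1.1360670156348873 tq [-0.0068  0.0369  0.0272] 0.0174624520030213 58.717069029808044
```

Call:
carry_out:
  commands:
    - {"x": 0,"y": -0.05,"z": 0,"twist": 0}
    - {"x": 0,"y": 0,"z": 0,"twist": 0}
    - {"x": 0,"y": 0,"z": 0,"twist": 0}

```text
time: 12.62
tool_pos: [0.5473, -0.0166, 0.0413]
orientation: [2.291, 2.149, -0.0]
contact_force: [0.0, 0.7, -1.1]
opening: 0.0172
grasp_force: 58.7
```

```bash
python3 st.py
```

```text
t 12.625 J [0.0266 0.0281] z 0.04130349155531103 yaw -0.06403046429426884 tilt [-0.  0.] F(jig x,y,z) [-0.0215  0.7141] -1.0808457614286586 tq [-0.002  -0.0172  0.0933] 0.01717787275329613 58.71885538101196
```

Call:
carry_out:
  commands:
    - {"x": 0,"y": -0.03,"z": 0,"twist": 0}
    - {"x": 0,"y": 0,"z": 0,"twist": 0}
    - {"x": 0,"y": 0,"z": 0,"twist": 0}

```text
time: 13.0
tool_pos: [0.5472, -0.0166, 0.0413]
orientation: [2.291, 2.149, 0.0]
contact_force: [0.6, 0.3, -2.3]
opening: 0.0173
grasp_force: 58.7
```

```bash
python3 st.py
```

```text
t 13.0 J [0.0265 0.0281] z 0.041348480030861036 yaw -0.06394886654199694 tilt [-0.      0.0004] F(jig x,y,z) [0.5573 0.3045] -2.3117675779076707 tq [ 0.0172 -0.097   0.0827] 0.017328785692719072 58.673726320266724
```

Call:
carry_out:
  commands:
    - {"x": 0,"y": -0.03,"z": 0,"twist": 0}
    - {"x": 0,"y": 0,"z": 0,"twist": 0}
    - {"x": 0,"y": 0,"z": 0,"twist": 0}

```text
time: 13.38
tool_pos: [0.5471, -0.0166, 0.0414]
orientation: [2.291, 2.149, 0.001]
contact_force: [2.9, 0.8, -2.7]
opening: 0.0177
grasp_force: 58.5
```

```bash
python3 st.py
```

```text
t 13.375 J [0.0264 0.0281] z 0.04140143415101362 yaw -0.06391777137540444 tilt [-0.0001  0.0008] F(jig x,y,z) [2.8787 0.9372] -2.7311154058980076 tq [ 0.0695 -0.5313  0.1242] 0.017694027478379122 58.51823329925537
```

Call:
carry_out:
  commands:
    - {"x": 0,"y": 0.02,"z": 0.1,"twist": 0}
    - {"x": 0,"y": 0,"z": 0.05,"twist": 0}
    - {"x": 0,"y": 0,"z": 0,"twist": 0}
    - {"x": 0,"y": 0,"z": 0,"twist": 0}

```text
time: 13.88
tool_pos: [0.5471, -0.0167, 0.0399]
orientation: [2.291, 2.149, 0.0]
contact_force: [3.0, -0.9, 0.2]
opening: 0.0169
grasp_force: 58.8
```

```bash
python3 st.py
```

```text
t 13.875 J [0.0264 0.028 ] z 0.03991107079347314 yaw -0.06399807391241796 tilt [-0.0002  0.0004] F(jig x,y,z) [ 3.0477 -0.6923] 0.21845903581112325 tq [-0.0675 -0.3596  0.0809] 0.016856121298539233 58.808555603027344
```

Call:
carry_out:
  commands:
    - {"x": 0,"y": 0,"z": 0.05,"twist": 0}
    - {"x": 0,"y": 0,"z": 0,"twist": 0}
    - {"x": 0,"y": 0,"z": 0,"twist": 0}

```text
time: 14.25
tool_pos: [0.5471, -0.0168, 0.0397]
orientation: [2.291, 2.149, 0.0]
contact_force: [-0.3, -0.8, 5.0]
opening: 0.0174
grasp_force: 59.7
```

```bash
python3 st.py
```

```text
t 14.25 J [0.0264 0.028 ] z 0.03974262380611315 yaw -0.06402860361935403 tilt [-0.0002  0.0004] F(jig x,y,z) [-0.2111 -0.7947] 5.009403511236997 tq [ 0.0021 -0.0671  0.0554] 0.01739444937939237 59.65984404087067
```

Call:
carry_out:
  commands:
    - {"x": -0.15,"y": 0,"z": -0.03,"twist": 0}
    - {"x": -0.15,"y": 0,"z": 0,"twist": 0}
    - {"x": -0.1,"y": 0,"z": 0,"twist": 0}
    - {"x": 0,"y": 0,"z": 0,"twist": 0}

```text
time: 14.75
tool_pos: [0.5469, -0.0204, 0.0398]
orientation: [2.291, 2.149, 0.001]
contact_force: [2.6, 4.2, 5.3]
opening: 0.0171
grasp_force: 59.4
```

```bash
python3 st.py
```

```text
t 14.75 J [0.0264 0.0243] z 0.039770943367074374 yaw -0.06410293721652938 tilt [0.0003 0.0005] F(jig x,y,z) [2.3503 4.3131] 5.28424515291241 tq [ 0.7192 -0.4386  0.0505] 0.017105985018881265 59.392974972724915
```

Call:
carry_out:
  commands:
    - {"x": -0.1,"y": 0,"z": 0,"twist": 0}
    - {"x": 0,"y": 0,"z": 0,"twist": 0}
    - {"x": -0.1,"y": 0,"z": 0,"twist": 0}
    - {"x": 0,"y": 0,"z": 0,"twist": 0}

```text
time: 15.25
tool_pos: [0.5468, -0.022, 0.0398]
orientation: [-2.291, -2.149, -0.002]
contact_force: [3.3, 6.2, 4.6]
opening: 0.0175
grasp_force: 59.5
```

```bash
python3 st.py
```

```text
t 15.25 J [0.0264 0.0227] z 0.03977294177944885 yaw -0.06409574353176328 tilt [0.0009 0.0006] F(jig x,y,z) [2.8853 6.3503] 4.6240409181177275 tq [ 1.0785 -0.4739  0.0315] 0.017510167302361827 59.486573338508606
```

Call:
carry_out:
  commands:
    - {"x": 0,"y": 0,"z": -0.03,"twist": 0}
    - {"x": 0,"y": 0,"z": 0,"twist": 0}
    - {"x": 0,"y": 0,"z": 0,"twist": 0}

```text
time: 15.62
tool_pos: [0.5468, -0.022, 0.0398]
orientation: [-2.291, -2.149, -0.002]
contact_force: [3.8, 6.0, 3.0]
opening: 0.0171
grasp_force: 59.0
```

```bash
python3 st.py
```

```text
t 15.625 J [0.0264 0.0227] z 0.03975815751278061 yaw -0.06401598409615561 tilt [0.0008 0.0005] F(jig x,y,z) [3.4039 6.1828] 2.9893680398592926 tq [ 0.9758 -0.6873  0.0901] 0.01709949349506326 59.03823673725128
```

Call:
carry_out:
  commands:
    - {"x": -0.1,"y": 0,"z": 0,"twist": 0}
    - {"x": 0,"y": 0,"z": 0,"twist": 0}
    - {"x": 0,"y": 0,"z": 0,"twist": 0}

```text
time: 16.0
tool_pos: [0.5467, -0.0226, 0.0398]
orientation: [-2.291, -2.149, -0.002]
contact_force: [4.8, 8.2, 2.8]
opening: 0.0171
grasp_force: 59.1
```

```bash
python3 st.py
```

```text
t 16.0 J [0.0264 0.0221] z 0.039753750199707505 yaw -0.0640374185067607 tilt [0.0013 0.0006] F(jig x,y,z) [4.2265 8.4835] 2.755527938725803 tq [ 1.2463 -0.6863  0.0662] 0.01709410515090045 59.1035270690918
```

Call:
carry_out:
  commands:
    - {"x": -0.05,"y": 0.03,"z": 0,"twist": 0}
    - {"x": 0,"y": 0,"z": 0,"twist": 0}
    - {"x": -0.05,"y": 0,"z": 0,"twist": 0}
    - {"x": 0,"y": 0,"z": 0,"twist": 0}
    - {"x": 0,"y": 0,"z": 0,"twist": 0}

```text
time: 16.62
tool_pos: [0.5467, -0.0231, 0.0397]
orientation: [-2.29, -2.148, -0.002]
contact_force: [3.3, 10.6, 3.7]
opening: 0.0173
grasp_force: 59.4
```

```bash
python3 st.py
```

```text
t 16.625 J [0.0264 0.0216] z 0.03974257153051747 yaw -0.06403279029283149 tilt [ 0.0021 -0.    ] F(jig x,y,z) [ 2.6671 10.7857] 3.679462972902407 tq [ 1.4648 -0.5645  0.0112] 0.017297057541437004 59.42332684993744
```

Call:
carry_out:
  commands:
    - {"x": -0.05,"y": 0,"z": -0.02,"twist": 0}
    - {"x": 0,"y": 0,"z": 0,"twist": 0}
    - {"x": -0.05,"y": 0,"z": 0,"twist": 0}
    - {"x": 0,"y": 0,"z": 0,"twist": 0}
    - {"x": 0,"y": 0,"z": 0,"twist": 0}

```text
time: 17.25
tool_pos: [0.5466, -0.0238, 0.0397]
orientation: [-2.29, -2.148, -0.003]
contact_force: [4.7, 12.0, 1.6]
opening: 0.0175
grasp_force: 59.1
```

```bash
python3 st.py; python3 - <<'E'
from h import *
a=[]
for i in range(6): r.camera("scene" if i else "side"); a.append(np.r_[r.state()["contact_force"],r.state()["torque"]])
print(np.mean(a,0),np.std(a,0))
E
```

```text
t 17.25 J [0.0263 0.0209] z 0.03974687150264596 yaw -0.06398581395468406 tilt [ 0.0025 -0.    ] F(jig x,y,z) [ 3.9113 12.3106] 1.5678192496027141 tq [ 1.5786 -0.7791  0.0237] 0.017470198099216183 59.114583134651184
[ 4.60916221 11.08996538  1.82839182  1.64075463 -0.7725705   0.04666329] [0.57850611 0.2237273  0.45767913 0.04499507 0.0198598  0.03759723]
```

Call:
carry_out:
  commands:
    - {"x": -0.04,"y": 0.03,"z": 0,"twist": 0}
    - {"x": 0,"y": 0,"z": 0,"twist": 0}
    - {"x": -0.03,"y": 0,"z": 0,"twist": 0}
    - {"x": 0,"y": 0,"z": 0,"twist": 0}
    - {"x": 0,"y": 0,"z": 0,"twist": 0}

```text
time: 18.18
tool_pos: [0.5466, -0.0241, 0.0397]
orientation: [-2.29, -2.148, -0.003]
contact_force: [3.3, 12.8, 3.1]
opening: 0.0173
grasp_force: 59.4
```

```bash
python3 st.py; python3 - <<'E'
from h import *
a=[]
for i in range(6):
    im=snap("scene","s9.png") if i==5 else r.camera("side"); a.append(np.r_[r.state()["contact_force"],r.state()["torque"]])
print(np.mean(a,0),np.std(a,0))
# side-view check: gap colour / tape positions in the scene view, before and after
for f in("s1.png","s9.png"):
    h=cv2.cvtColor(cv2.imread("pics/"+f),cv2.COLOR_BGR2HSV)
    t=cv2.inRange(h,(100,120,60),(125,255,255));t[:230]=0;t[290:]=0;t[:,:250]=0;t[:,350:]=0
    print(cv2.boundingRect(t))
E
```

```text
t 18.175 J [0.0264 0.0206] z 0.03974219527694879 yaw -0.06399041605995182 tilt [ 0.003  -0.0006] F(jig x,y,z) [ 2.5156 12.9817] 3.1181392129205627 tq [ 1.7597 -0.6423  0.0453] 0.017332063801661156 59.35932397842407
[ 3.71188492 12.8364046   3.19856925  1.79855231 -0.63907312  0.02994594] [0.34609427 0.46591053 0.54132468 0.019523   0.01804027 0.03854685]
(311, 249, 6, 5)
(312, 250, 5, 5)
```

```bash
python3 -c "
from h import *
print(r.finish_job())"
```

```text
the job is handed in; nothing more can be done
None
```

I've handed the job in, and the arm is still holding the divider on the bed, face against the stop and end against the panel. It presses endways at about 13 N at the wrist, roughly 12 N on the panel after friction. By the camera, the stop's far face is level with the tape's near edge to within about 1 mm. I kept the arm clear of the screwdriver, bowl and cup.

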